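# Put the dough tamper away in its own well

## Robot

A 7-joint arm with a two-finger parallel gripper is mounted at the origin on the work surface. World frame = base frame: x ahead of the robot, y to its left, z up, the work surface at z = 0. Lengths are in m, angles in rad, forces in N, time in s.
With the tool pointing down it reaches from about 0.425 to 0.875 m from the base axis. Payload 4.7 kg.
Tool frame: the origin (TCP) lies between the finger pads; the fingertips stand 17 mm ahead of it and the grasp point (between the pads) lies 2 mm behind it (ctrl.tips_ahead is the distance from the TCP to the fingertips, in m); z points along the fingers, y is the line along which they close (so a half turn about z gives the same grasp; the last joint's range is limited). The gripper opens to 87 mm and grips with 3 to 60 N. Pads are 19 mm wide; open, the fingers measure 117 mm over their backs; the gripper's body (75 mm by 190 mm) begins 51 mm behind the grasp point.
Start: joints at [-1.136, 0.321, -0.07, 1.45, 0.023, 1.371, -0.057], TCP at [0.266, 0.593, 0.24] pointing down, gripper open.
Joint ranges: [-2.86, 2.86], [-0.3, 2.09], [-1.38, 1.24], [0.06, 2.45], [-1.56, 4.7], [0.09, 2.05], [-2.69, 2.69]. Speed limits (rad/s): [2.57, 2.57, 3.14, 3.14, 3.14, 3.14, 3.14].

## Interface

Orientations are given as a unit quaternion [x, y, z, w].
In Python, from station import monitor, optics, ctrl gives the robot as it stands.
- The arm moves only by the tool step_arm, never from a script. Its argument "commands" is a list of rows, each an object of numbers: "rx", "ry", "rz": the turn, a rotation vector about the tool's x, y, z in units of pi/4 rad (1.0 is pi/4 rad); "x", "y", "z": the shift along the tool's x, y, z in units of 0.25 m (1.0 is 0.25 m); "hand": the opening, from 0 (shut) to 1 (fully open). In form: [{"rx": .., "ry": .., "rz": .., "x": .., "y": .., "z": .., "hand": ..}, ...]. A call has 1 to 12 rows; each row is the pose to reach, as a shift and turn from the pose commanded when the call began, along the tool's axes at that moment; what a row does not reach only later rows make up. A row lasts 1/10 s, in which the tool goes at most 50 mm and 8.59 degrees, less where a joint would pass 70% of its speed; a pose out of reach is approached as far as the arm can. A call with a number of a shift or a turn outside -1 to 1 is refused whole. A call with a gripper value outside its range is refused whole. The fingers move at their own pace and stop on an object; "force" is the grip in N (left out, the last holds). Time passes only in rows, so rows that repeat a pose let the fingers close. It gives the time, the measured TCP pose, the force, the opening and the grip force at its end, in the units of the state.
- monitor.sense(): the state, without advancing time (a new reading comes with each control period).
- optics.grab_frame(name): name is "scene" or "top" or "wrist"; returns a dict with "color" (480x640x3 uint8, red, green, blue), "mtx" (3x3 intrinsics, pixels), "D" ([k1, k2, p1, p2, k3] as OpenCV has them; the pictures are not rectified), "R" (3x3) and "t" (3): a world point X has camera coordinates R X + t. Camera axes: x right, y down, z forward; pixel columns grow to the right and rows downward; lengths in m; the calibration is good to about 2 mm. A picture is of the moment at which its call begins. There is no depth.
- ctrl.job_done(): hands the job in; it is judged then, once.
The state is a dict: "t": time; "joints": joint angles; "dq": joint speeds; "tau": joint torques, N m; "tcp_pos": TCP position; "orientation": TCP orientation; "force": force on the tool from outside, world axes, zero at the start; "moment": the same for the moment, N m; "grip_width": opening from 0.0 (shut) to 1.0 (fully open); "gripper_force": force on a finger pad.
Only numpy, scipy, OpenCV 4.12 (cv2) and the standard library are available. Lean on these libraries where they do the work, as an engineer would, in place of code of your own. Each camera call takes 0.05 s, during which the arm holds its last target. There are 200 camera calls.

## Task

Put the dough tamper that stands on the round grey felt mat away in the rack: find, by feel, the one well that matches its diameter, let it in and push it fully home against the tight cork, then let go and leave it standing there. Push gently, never with 35 N or more on the rack or tray, and leave the other two tampers and everything else on the counter where they are.

Things in the scene. Friction and masses are not known exactly. Their poses are not given: they have to be found in the camera images.
- tray: dark wooden tray, fixed to the counter, 88 x 276 mm, rim 18 mm high; origin: centre of its underside; z up, y along its length. In it lies the pale wooden rack, 74 x 238 mm, that fits exactly across (x) but is shorter than the tray: it may stand up to 12 mm to either side of the middle along y. That shift is NOT in the poses: see or feel it. It slides very stiffly (over 40 N).
- row_middle (a point): point of the tray at the level of the rack's flat top, 60 mm above the counter. On the rack's centre line (x = 0) are five round wells, growing to +y: for tampers of 18, 23, 28, 33, 38 mm at tray y = -100, -46, 0, 46, 92 mm plus the rack's unknown shift. Each is 1.5 mm wider than its tamper, mouth bevelled 1 mm. The 18 mm well holds a fixed tamper, 119 mm above the counter.
- home_level (a point): point of the tray 24 mm above the counter: height of a tamper's foot when fully home. In each empty well a tight cork disc lies 20 mm below the rack's top; a tamper goes freely that far and must then be pushed down 16 mm more against about 7 to 10 N, to a firm stop. The disc stays where it is pushed. 35 N or more on the rack or tray counts as damage.
- mat: thin round grey felt mat, 76 mm across, flat on the counter; origin at its centre. The tamper to put away stands within 12 mm of its centre.
- tamper23_center (a point): upright steel dough tamper, 23 mm in diameter, about 140 g: steel body 55 mm long, foot bevelled 1.2 mm, then a pale wooden handle 22 mm in diameter from 55 to 95 mm above the foot (grip it there). Three tampers (23, 28, 33 mm) stand on the counter; any may be the one on the mat. This point: on its axis, 47.5 mm above the foot; z to the handle.
- tamper23_foot (a point): centre of the flat underside of the 23 mm tamper; z along its axis towards the handle.
- tamper28_center (a point): upright steel dough tamper, 28 mm in diameter, about 140 g: steel body 55 mm long, foot bevelled 1.2 mm, then a pale wooden handle 22 mm in diameter from 55 to 95 mm above the foot (grip it there). Three tampers (23, 28, 33 mm) stand on the counter; any may be the one on the mat. This point: on its axis, 47.5 mm above the foot; z to the handle.
- tamper28_foot (a point): centre of the flat underside of the 28 mm tamper; z along its axis towards the handle.
- tamper33_center (a point): upright steel dough tamper, 33 mm in diameter, about 140 g: steel body 55 mm long, foot bevelled 1.2 mm, then a pale wooden handle 22 mm in diameter from 55 to 95 mm above the foot (grip it there). Three tampers (23, 28, 33 mm) stand on the counter; any may be the one on the mat. This point: on its axis, 47.5 mm above the foot; z to the handle.
- tamper33_foot (a point): centre of the flat underside of the 33 mm tamper; z along its axis towards the handle.
- teapot: green teapot, about 120 mm across, 118 mm high; a bystander, origin under its centre.
- mug: white mug, 80 mm across, 90 mm high; a bystander, origin under its centre.
- jar: glass jar with steel cap, 70 mm across, 110 mm high; a bystander, origin under its centre.
- bowl: small blue bowl, 110 mm across, 50 mm high; a bystander, origin under its centre.
- spoon: wooden spoon lying flat; a bystander, origin under its centre.
- spice: amber spice jar with black cap, 40 mm across, 80 mm high, near the mat; a bystander, origin under its centre.
- eggcup: white egg cup with an egg in it, 46 mm across, 67 mm high, among the tampers; a bystander, origin under its centre.
There are look-alikes about, which are no part of the job. Leave any blue or turquoise look-alike of the part that bears tamper33_center alone.

How it is judged:
By the outcome, as a careful person would: the job done as asked, in the order asked, and still so for the second after the job is handed in, with the robot touching nothing.
It also fails if it takes over 64 s, if anything falls off the work surface, if the arm or the gripper's body presses on something with over 40 N, if the wrist force passes 120 N, or if a joint passes its speed limit or range.

## Working session

There is one attempt and no reset: what is moved stays moved. The work goes in short steps, Python scripts to look and compute and a tool call to move; the robot and the scene stay as the last step left them, time stands still between calls to the robot, and variables do not carry over. Pictures are saved under pics/ and viewed, at most 10 in all, crops included, and the job is handed in when it is done.

Besides the shell and the picture viewer there is one more tool, called after "Emit:" as name(argument=value, ...) on one line, values as JSON. step_arm: Moves the arm, as the interface text tells. Its arguments: {"type":"object","properties":{"commands":{"type":"array","items":{"type":"object","properties":{"rx":{"type":"number","minimum":-1,"maximum":1},"ry":{"type":"number","minimum":-1,"maximum":1},"rz":{"type":"number","minimum":-1,"maximum":1},"x":{"type":"number","minimum":-1,"maximum":1},"y":{"type":"number","minimum":-1,"maximum":1},"z":{"type":"number","minimum":-1,"maximum":1},"hand":{"type":"number"}}}},"force":{"type":"number"}},"required":["commands"]}

```bash
mkdir -p pics; ls
cat > h.py <<'E'
import numpy as np, cv2
from station import monitor, optics, ctrl
def grab(n,save=None):
    f=optics.grab_frame(n)
    if save: cv2.imwrite(save,f["color"][:,:,::-1])
    np.savez('pics/%s.npz'%n,**{k:np.array(f[k]) for k in("color","mtx","D","R","t")})
    return f
def load(n): return np.load('pics/%s.npz'%n)
def ray(f,uv):
    p=cv2.undistortPoints(np.array(uv,float).reshape(-1,1,2),np.array(f["mtx"]),np.array(f["D"])).reshape(-1,2)
    R=np.array(f["R"]);t=np.array(f["t"])
    d=np.c_[p,np.ones(len(p))]@R
    return -R.T@t,d
def plane(f,uv,z):
    c,d=ray(f,uv); return c+d*((z-c[2])/d[:,2])[:,None]
def proj(f,X):
    R=np.array(f["R"]);t=np.array(f["t"])
    return cv2.projectPoints(np.array(X,float).reshape(-1,1,3),cv2.Rodrigues(R)[0],t,np.array(f["mtx"]),np.array(f["D"]))[0].reshape(-1,2)
E
python3 - <<'E'
from h import *
a=grab("scene","pics/s0.png");b=grab("top","pics/t0.png")
for f in(a,b): print(-np.array(f["R"]).T@f["t"],np.array(f["R"]).round(2).tolist(),np.array(f["mtx"]).round().tolist())
print(monitor.sense())
E
```

```text
pics
[1.185858   0.31004757 0.78130376] [[-0.43, 0.9, 0.01], [0.66, 0.32, -0.68], [-0.62, -0.28, -0.74]] [[455.0, 0.0, 320.0], [0.0, 455.0, 240.0], [0.0, 0.0, 1.0]]
[0.44109806 0.00758965 1.68526944] [[0.0, -1.0, -0.01], [-1.0, -0.0, -0.1], [0.1, 0.01, -1.0]] [[619.0, 0.0, 320.0], [0.0, 619.0, 240.0], [0.0, 0.0, 1.0]]
{'t': 0.1, 'joints': array([-1.13589459,  0.32175036, -0.07012324,  1.45152827,  0.02259504,
        1.37081085, -0.05690886]), 'dq': array([ 3.54743694e-04,  3.87338999e-05,  1.42215165e-03, -3.05873322e-03,
       -2.40909240e-04, -2.93004589e-06, -2.13199952e-03]), 'tau': array([-1.36756339e-05, -4.92572844e+01, -4.05907910e-01, -3.13393164e+01,
       -6.42025354e-02,  3.96386767e-02,  6.21409936e-05]), 'tcp_pos': array([0.26535144, 0.59286618, 0.23858262]), 'orientation': array([ 2.08825462e-01,  9.77952553e-01, -8.42876554e-04, -1.41313544e-04]), 'force': array([ 0.26668193,  0.79042648, -0.18758805]), 'moment': array([-0.00915708,  0.00397048,  0.04176706]), 'gripper_force': 0.0, 'grip_width': 1.001465001868948}
```

View pics/t0.png

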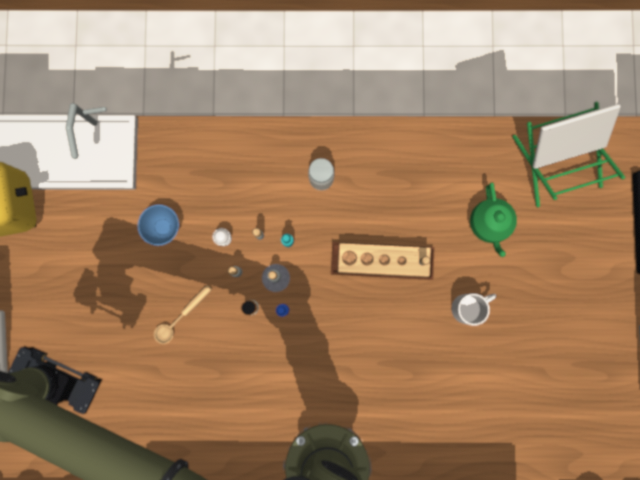

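View pics/s0.png

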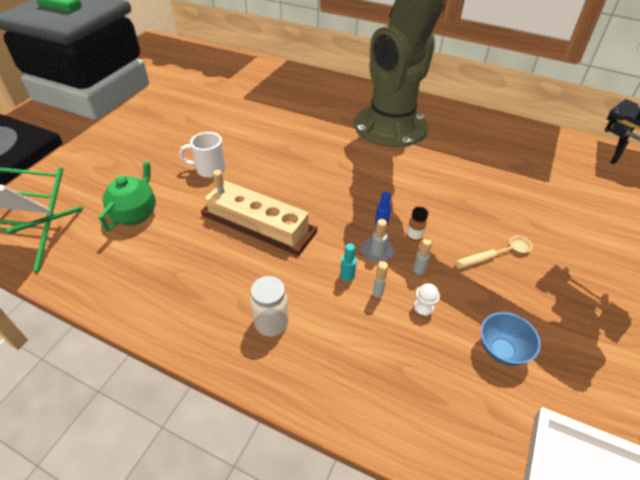

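Top view: the tray and rack are at about (383,260), with wells from (349,258) to (402,260) and the fixed tamper at (425,258). The mat is at (276,278).

Candidates for the tamper, as scene pixels:
- (378,240), standing on the mat
- (422,257), off the mat
- (380,280), off the mat
- blue look-alike at (383,207)
- turquoise look-alike at (349,262)
- fixed tamper in the rack at (219,183)

My choice is the one on the grey mat, which I'll check in a close crop.

Run:
```python
from h import *
a=load("scene");b=load("top")
c=a["color"][185:325,320:450,::-1]; c=cv2.resize(c,None,fx=4,fy=4,interpolation=cv2.INTER_CUBIC)
d=b["color"][230:320,220:440,::-1]; d=cv2.resize(d,None,fx=3.6,fy=3.6,interpolation=cv2.INTER_CUBIC)[:, :]
cv2.imwrite("pics/c1.png",c); cv2.imwrite("pics/c2.png",d)
print(plane(b,[[276,278]],0),plane(b,[[272,275],[234,270],[257,232]],.095),plane(a,[[380.5,223],[427,241],[382,265]],.095))
print(plane(b,[[349,258],[367,259],[384.5,260],[402,260]],.06))
```

```text
[[0.49707197 0.13969182 0.        ]] [[0.50157764 0.14259441 0.095     ]
 [0.51414717 0.24041066 0.095     ]
 [0.61249744 0.18255464 0.095     ]] [[0.5090796  0.14248739 0.095     ]
 [0.51603894 0.24714388 0.095     ]
 [0.61719331 0.18528963 0.095     ]]
[[ 0.5481263  -0.05644804  0.06      ]
 [ 0.54562431 -0.10371861  0.06      ]
 [ 0.54312183 -0.14963567  0.06      ]
 [ 0.54325138 -0.19553507  0.06      ]]
```

View pics/c1.png

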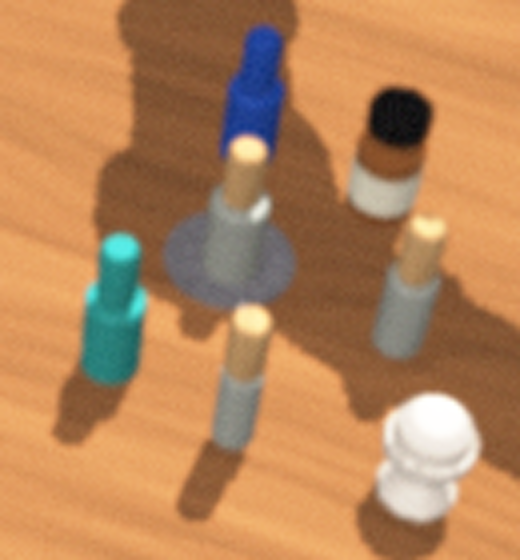

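View pics/c2.png

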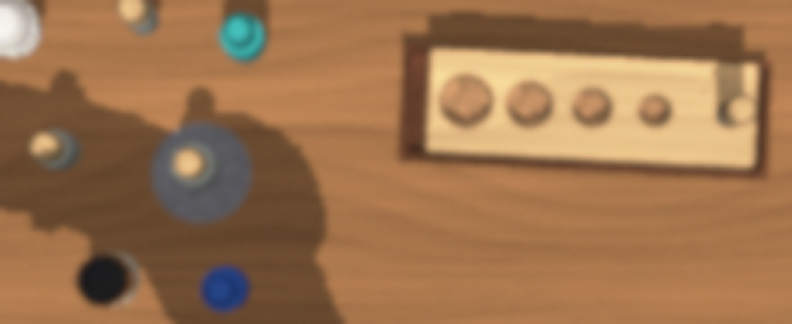

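The crop confirms it: the wooden-handled steel tamper on the felt mat is at crop (245,200), scene (381,235). Its foot diameter, 28 or 33 mm, still needs a closer look. Next I'll work out the hover for a close wrist view.

```bash
cat >> h.py <<'E'
from scipy.spatial.transform import Rotation as Ro
def goal(pos,Rt=np.array([[0,1,0],[1,0,0],[0,0,-1.]]),cur=None):
    "shift/turn in command units from the pose; Rt columns = tool axes (default tool x=+Y, y=+X)"
    s=monitor.sense(); R0=Ro.from_quat(s["orientation"]); p=s["tcp_pos"] if cur is None else np.array(cur)
    print("tcp",s["tcp_pos"].round(4),"xyz",(R0.inv().apply(np.array(pos)-p)/.25).round(4),"rot",((R0.inv()*Ro.from_matrix(Rt)).as_rotvec()/(np.pi/4)).round(4))
E
python3 - <<'E'
from h import *
f=grab("wrist"); s=monitor.sense(); R0=Ro.from_quat(s["orientation"])
C=-f["R"].T@f["t"]; print("cam in tool",R0.inv().apply(C-s["tcp_pos"]),"axes in tool",(R0.as_matrix().T@f["R"].T).round(3).tolist(), f["mtx"].round(0).tolist())
goal([.40,.14,.27])
goal([.43,.14,.27])
E
```

```text
cam in tool [ 8.07330549e-02  4.84476647e-05 -1.44859583e-01] axes in tool [[0.0, -0.956, -0.293], [1.0, 0.0, 0.001], [-0.0, -0.293, 0.956]] [[381.0, 0.0, 325.0], [0.0, 381.0, 233.0], [0.0, 0.0, 1.0]]
tcp [0.2654 0.5929 0.2387] xyz [-1.2315 -1.4339 -0.123 ] rot [-1.6000e-03  1.2000e-03  1.4643e+00]
tcp [0.2654 0.5929 0.2387] xyz [-1.341  -1.3849 -0.1231] rot [-1.6000e-03  1.2000e-03  1.4643e+00]
```

Emit:
step_arm(commands=[{"x": -0.82,"y": -0.67,"z": -0.02,"rz": 0.73,"hand": 1},{"x": -0.82,"y": -0.67,"z": -0.02,"rz": 0.73,"hand": 1},{"x": -0.82,"y": -0.67,"z": -0.02,"rz": 0.73,"hand": 1},{"x": -0.82,"y": -0.67,"z": -0.02,"rz": 0.73,"hand": 1},{"x": -0.82,"y": -0.67,"z": -0.02,"rz": 0.73,"hand": 1},{"x": -0.82,"y": -0.67,"z": -0.02,"rz": 0.73,"hand": 1},{"x": -0.82,"y": -0.67,"z": -0.02,"rz": 0.73,"hand": 1}])

```text
invalid input
```

```bash
python3 -c "
from h import *
goal([.505,.12,.25])"
```

```text
tcp [0.2654 0.5929 0.2387] xyz [-1.6475 -1.3353 -0.0431] rot [-1.6000e-03  1.2000e-03  1.4643e+00]
```

Emit:
step_arm(commands=[{"rx": 0,"ry": 0,"rz": 0.73,"x": -0.82,"y": -0.67,"z": -0.02,"hand": 1},{"rx": 0,"ry": 0,"rz": 0.73,"x": -0.82,"y": -0.67,"z": -0.02,"hand": 1},{"rx": 0,"ry": 0,"rz": 0.73,"x": -0.82,"y": -0.67,"z": -0.02,"hand": 1},{"rx": 0,"ry": 0,"rz": 0.73,"x": -0.82,"y": -0.67,"z": -0.02,"hand": 1},{"rx": 0,"ry": 0,"rz": 0.73,"x": -0.82,"y": -0.67,"z": -0.02,"hand": 1},{"rx": 0,"ry": 0,"rz": 0.73,"x": -0.82,"y": -0.67,"z": -0.02,"hand": 1},{"rx": 0,"ry": 0,"rz": 0.73,"x": -0.82,"y": -0.67,"z": -0.02,"hand": 1}])

```text
t: 0.85
tcp_pos: [0.386, 0.3539, 0.2448]
orientation: [0.479, 0.878, 0.0, 0.0]
force: [0.0, 0.6, -0.3]
grip_width: 1.005
gripper_force: 0.0
```

```bash
python3 -c "
from h import *
goal([.505,.12,.25])"
```

```text
tcp [0.386  0.3539 0.2448] xyz [-1.0446 -0.1054 -0.0204] rot [8.000e-04 2.000e-04 7.271e-01]
```

Emit:
step_arm(commands=[{"rx": 0,"ry": 0,"rz": 0.727,"x": -1.0,"y": -0.105,"z": -0.02,"hand": 1},{"rx": 0,"ry": 0,"rz": 0.727,"x": -1.0,"y": -0.105,"z": -0.02,"hand": 1},{"rx": 0,"ry": 0,"rz": 0.727,"x": -1.0,"y": -0.105,"z": -0.02,"hand": 1},{"rx": 0,"ry": 0,"rz": 0.727,"x": -1.0,"y": -0.105,"z": -0.02,"hand": 1},{"rx": 0,"ry": 0,"rz": 0.727,"x": -1.0,"y": -0.105,"z": -0.02,"hand": 1},{"rx": 0,"ry": 0,"rz": 0.727,"x": -1.0,"y": -0.105,"z": -0.02,"hand": 1},{"rx": 0,"ry": 0,"rz": 0.727,"x": -1.0,"y": -0.105,"z": -0.02,"hand": 1},{"rx": 0,"ry": 0,"rz": 0.727,"x": -1.0,"y": -0.105,"z": -0.02,"hand": 1}])

```text
t: 1.65
tcp_pos: [0.4978, 0.1358, 0.2492]
orientation: [0.704, 0.711, -0.0, -0.001]
force: [-0.4, 0.9, 0.2]
grip_width: 0.998
gripper_force: 0.0
```

```bash
python3 -c "
from h import *
goal([.505,.12,.25]); grab('wrist','pics/w1.png')"
```

```text
tcp [0.4978 0.1358 0.2492] xyz [-0.0634  0.0283 -0.0033] rot [-0.0011 -0.0008  0.0126]
```

View pics/w1.png

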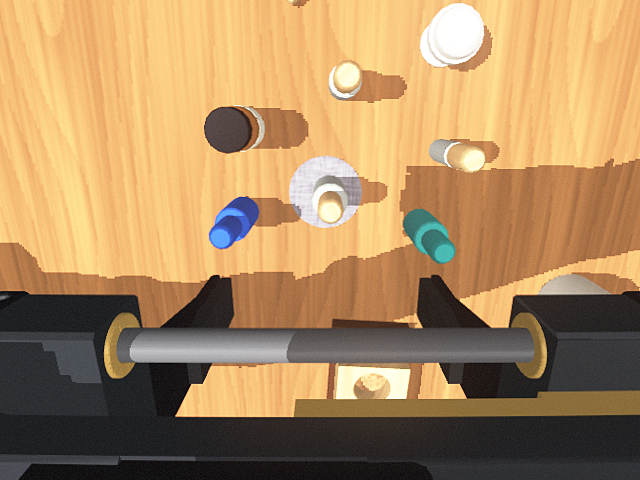

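The wrist view shows the mat at (325,191), with the target's handle top at (330,208) and its steel body around (330,190). The blue look-alike is at (233,222), the turquoise one at (430,235) and the spice jar at (233,130).

Run:
```python
from h import *
f=load("wrist"); c=f["color"]
hsv=cv2.cvtColor(c,cv2.COLOR_RGB2HSV)
cv2.imwrite("pics/c3.png",cv2.resize(c[40:240,270:500,::-1],None,fx=3.4,fy=2.9,interpolation=cv2.INTER_NEAREST) if 0 else cv2.resize(np.hstack([c[150:235,285:370],c[50:110,310:380].repeat(1,0)[:60,:70] if 0 else cv2.copyMakeBorder(c[50:110,310:380],0,25,0,0,cv2.BORDER_CONSTANT)])[:,:,::-1],None,fx=5,fy=5,interpolation=cv2.INTER_CUBIC))
for v in (160,175,185,195,208): print(v,hsv[v,300:362:2].tolist())
```

```text
160 [[16, 130, 247], [17, 129, 247], [18, 133, 249], [17, 128, 246], [171, 23, 218], [114, 10, 243], [132, 5, 235], [156, 5, 235], [138, 5, 239], [143, 4, 235], [150, 4, 232], [155, 7, 233], [141, 11, 223], [144, 5, 236], [144, 5, 233], [144, 5, 240], [138, 5, 239], [143, 4, 230], [150, 5, 237], [141, 15, 222], [128, 13, 222], [3, 32, 210], [15, 120, 244], [16, 141, 245], [19, 124, 251], [18, 128, 248], [18, 123, 249], [18, 129, 250], [18, 128, 249], [18, 124, 250], [20, 117, 253]]
175 [[143, 9, 224], [144, 5, 232], [150, 6, 224], [137, 8, 236], [135, 6, 241], [138, 5, 242], [145, 6, 239], [137, 7, 239], [145, 7, 233], [150, 9, 224], [150, 5, 233], [138, 5, 235], [144, 12, 220], [165, 11, 190], [15, 15, 167], [0, 5, 187], [162, 13, 202], [150, 8, 200], [143, 4, 239], [143, 4, 244], [150, 4, 245], [138, 5, 245], [143, 4, 237], [158, 4, 238], [138, 5, 242], [143, 4, 245], [144, 5, 236], [150, 4, 237], [120, 11, 246], [15, 107, 250], [22, 110, 255]]
185 [[150, 4, 229], [150, 8, 225], [140, 7, 231], [150, 9, 228], [154, 9, 222], [138, 15, 208], [139, 10, 212], [150, 8, 224], [26, 20, 180
[... 590 characters left out ...]
72], [15, 121, 168], [15, 112, 166], [15, 123, 158], [30, 13, 197], [27, 13, 199], [25, 16, 196], [23, 16, 186], [170, 21, 147], [165, 22, 161], [177, 16, 146], [177, 15, 157], [173, 21, 144], [170, 15, 158], [137, 11, 162]]
208 [[142, 13, 218], [146, 9, 226], [135, 4, 233], [135, 4, 234], [150, 5, 233], [144, 5, 232], [140, 7, 234], [40, 3, 251], [90, 1, 255], [19, 117, 236], [22, 93, 250], [30, 31, 255], [29, 24, 255], [29, 27, 255], [28, 37, 255], [28, 39, 255], [27, 48, 255], [27, 45, 255], [29, 28, 255], [30, 21, 255], [16, 122, 225], [16, 131, 183], [18, 16, 194], [163, 8, 232], [147, 12, 225], [146, 9, 230], [144, 6, 230], [144, 5, 232], [126, 15, 236], [19, 122, 254], [22, 106, 254]]
```

View pics/c3.png

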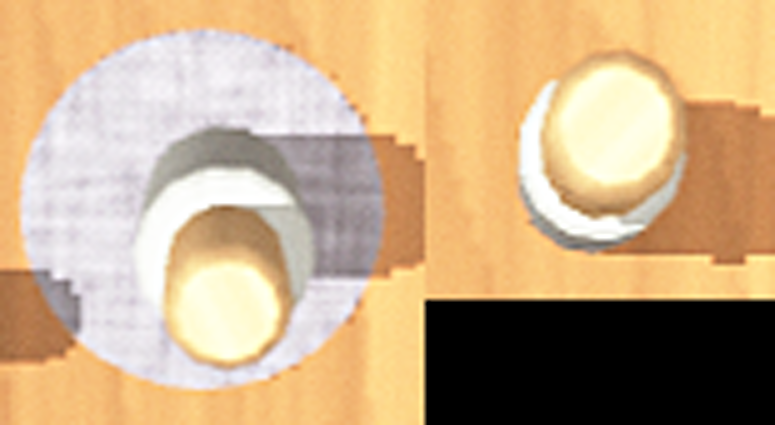

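The close-up shows the target's shoulder disc spanning u 312–347.6, centred near (330,199), and its handle top centred near (330.6,212.6). The other tamper, inset at right, is visibly slimmer.

Run:
```python
from h import *
f=load("wrist")
p=plane(f,[[312,199],[347.6,199]],.056); print("shoulder",p.round(4),np.linalg.norm(p[1]-p[0]))
q=plane(f,[[318.2,210],[343,210]],.093); print("handle dia",np.linalg.norm(q[1]-q[0]))
print(plane(f,[[330.6,212.3]],.096),plane(f,[[325.4,191.5]],0))
o=plane(f,[[310+95/5,83],[310+260/5,83]],.055); print("other dia",np.linalg.norm(o[1]-o[0]))
w=plane(f,[[371,384]],.06); print("nearest well",w)
goal([.505,.142,.12])
```

```text
shoulder [[0.4861 0.1454 0.056 ]
 [0.5182 0.1458 0.056 ]] 0.032143616600196476
handle dia 0.020113045768257006
[[0.50232471 0.14309682 0.096     ]] [[0.49823557 0.14180729 0.        ]]
other dia 0.027477285330693588
nearest well [[ 0.54790558 -0.04990166  0.06      ]]
tcp [0.4977 0.1358 0.2492] xyz [0.0244 0.0298 0.5169] rot [-0.0009 -0.0006  0.0131]
```

Emit:
step_arm(commands=[{"rx": 0,"ry": 0,"rz": 0.013,"x": 0.03,"y": 0.018,"z": 0.2,"hand": 0.6},{"rx": 0,"ry": 0,"rz": 0.013,"x": 0.03,"y": 0.018,"z": 0.4,"hand": 0.6},{"rx": 0,"ry": 0,"rz": 0.013,"x": 0.03,"y": 0.018,"z": 0.48,"hand": 0.6},{"rx": 0,"ry": 0,"rz": 0.013,"x": 0.03,"y": 0.018,"z": 0.48,"hand": 0.6},{"rx": 0,"ry": 0,"rz": 0.013,"x": 0.03,"y": 0.018,"z": 0.48,"hand": 0.6},{"rx": 0,"ry": 0,"rz": 0.013,"x": 0.03,"y": 0.018,"z": 0.48,"hand": 0.6}])

```text
t: 2.3
tcp_pos: [0.5042, 0.1416, 0.1316]
orientation: [0.708, 0.706, 0.002, 0.001]
force: [0.9, 0.9, 0.1]
grip_width: 0.621
gripper_force: 0.0
```

Run:
```python
from h import *
goal([.5023,.1434,.079]); f=grab('wrist','pics/w2.png')
print(proj(f,[[.5023,.1434,.096],[.5023,.1434,.056]]))
c=f["color"]; cv2.imwrite("pics/c4.png",cv2.resize(c[150:400,160:500,::-1],None,fx=2,fy=2))
```

```text
tcp [0.5042 0.1416 0.1316] xyz [ 0.0068 -0.0085  0.2103] rot [ 0.0041 -0.0021 -0.004 ]
[[320.67807634 277.64017775]
 [321.12936078 251.42941996]]
```

View pics/c4.png

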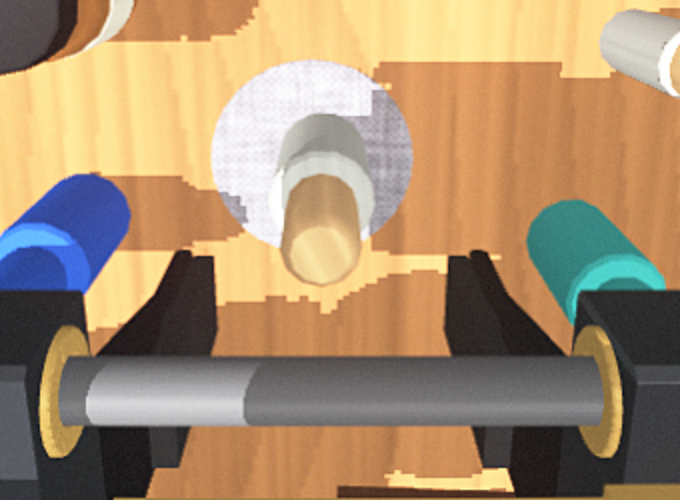

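The crop shows the handle top at crop (323,252), image (321.5,276), within about 1 mm of prediction. The fingers straddle it with clear room to blue and turquoise, so I'll descend and grip.

Emit:
step_arm(commands=[{"rx": 0.004,"ry": -0.002,"rz": -0.004,"x": 0.01,"y": -0.006,"z": 0.06,"hand": 0.6},{"rx": 0.004,"ry": -0.002,"rz": -0.004,"x": 0.01,"y": -0.006,"z": 0.12,"hand": 0.6},{"rx": 0.004,"ry": -0.002,"rz": -0.004,"x": 0.01,"y": -0.006,"z": 0.18,"hand": 0.6},{"rx": 0.004,"ry": -0.002,"rz": -0.004,"x": 0.01,"y": -0.006,"z": 0.21,"hand": 0.6},{"rx": 0.004,"ry": -0.002,"rz": -0.004,"x": 0.01,"y": -0.006,"z": 0.21,"hand": 0.6},{"rx": 0.004,"ry": -0.002,"rz": -0.004,"x": 0.01,"y": -0.006,"z": 0.21,"hand": 0.6},{"rx": 0.004,"ry": -0.002,"rz": -0.004,"x": 0.01,"y": -0.006,"z": 0.21,"hand": 0.6}])

```text
t: 3.05
tcp_pos: [0.5022, 0.1431, 0.0778]
orientation: [0.708, 0.707, -0.001, -0.0]
force: [-0.6, -0.5, 0.2]
grip_width: 0.599
gripper_force: 0.0
```

Emit:
step_arm(commands=[{"rx": 0,"ry": 0,"rz": 0,"x": 0,"y": 0,"z": 0,"hand": 0.4},{"rx": 0,"ry": 0,"rz": 0,"x": 0,"y": 0,"z": 0,"hand": 0.3},{"rx": 0,"ry": 0,"rz": 0,"x": 0,"y": 0,"z": 0,"hand": 0.2},{"rx": 0,"ry": 0,"rz": 0,"x": 0,"y": 0,"z": 0,"hand": 0},{"rx": 0,"ry": 0,"rz": 0,"x": 0,"y": 0,"z": 0,"hand": 0},{"rx": 0,"ry": 0,"rz": 0,"x": 0,"y": 0,"z": 0,"hand": 0}], force=45)

```text
t: 3.65
tcp_pos: [0.5015, 0.1428, 0.0771]
orientation: [0.708, 0.707, -0.002, -0.001]
force: [0.8, 1.0, -0.4]
grip_width: 0.239
gripper_force: 45.0
```

Emit:
step_arm(commands=[{"rx": 0,"ry": 0,"rz": 0,"x": 0,"y": 0,"z": -0.04,"hand": 0},{"rx": 0,"ry": 0,"rz": 0,"x": 0,"y": 0,"z": -0.12,"hand": 0},{"rx": 0,"ry": 0,"rz": 0,"x": 0,"y": 0,"z": -0.25,"hand": 0},{"rx": 0,"ry": 0,"rz": 0,"x": 0,"y": 0,"z": -0.4,"hand": 0},{"rx": 0,"ry": 0,"rz": 0,"x": 0,"y": 0,"z": -0.52,"hand": 0},{"rx": 0,"ry": 0,"rz": 0,"x": 0,"y": 0,"z": -0.52,"hand": 0},{"rx": 0,"ry": 0,"rz": 0,"x": 0,"y": 0,"z": -0.52,"hand": 0}])

```text
t: 4.35
tcp_pos: [0.502, 0.1431, 0.2077]
orientation: [0.708, 0.707, -0.001, -0.0]
force: [0.1, -0.0, -1.7]
grip_width: 0.239
gripper_force: 45.0
```

Run:
```python
from h import *
goal([.5456,-.165,.207]); print(monitor.sense()["force"])
```

```text
tcp [0.502  0.1431 0.2077] xyz [-1.232   0.1761  0.0034] rot [-0.0027  0.001  -0.0018]
[ 0.10646966 -0.03964908 -1.68691713]
```

Emit:
step_arm(commands=[{"rx": 0,"ry": 0,"rz": 0,"x": -0.15,"y": 0.03,"z": 0,"hand": 0},{"rx": 0,"ry": 0,"rz": 0,"x": -0.3,"y": 0.06,"z": 0,"hand": 0},{"rx": 0,"ry": 0,"rz": 0,"x": -0.5,"y": 0.1,"z": 0,"hand": 0},{"rx": 0,"ry": 0,"rz": 0,"x": -0.65,"y": 0.13,"z": 0,"hand": 0},{"rx": 0,"ry": 0,"rz": 0,"x": -0.8,"y": 0.176,"z": 0,"hand": 0},{"rx": 0,"ry": 0,"rz": 0,"x": -0.95,"y": 0.176,"z": 0,"hand": 0},{"rx": 0,"ry": 0,"rz": 0,"x": -1.0,"y": 0.176,"z": 0,"hand": 0},{"rx": 0,"ry": 0,"rz": 0,"x": -1.0,"y": 0.176,"z": 0,"hand": 0},{"rx": 0,"ry": 0,"rz": 0,"x": -1.0,"y": 0.176,"z": 0,"hand": 0}])

```text
t: 5.25
tcp_pos: [0.545, -0.1053, 0.2062]
orientation: [0.707, 0.707, -0.002, -0.002]
force: [0.5, 0.3, -0.9]
grip_width: 0.236
gripper_force: 45.0
```

Emit:
step_arm(commands=[{"rx": 0,"ry": 0,"rz": 0,"x": -0.1,"y": 0,"z": 0,"hand": 0},{"rx": 0,"ry": 0,"rz": 0,"x": -0.2,"y": 0,"z": 0,"hand": 0},{"rx": 0,"ry": 0,"rz": 0,"x": -0.23,"y": 0,"z": 0,"hand": 0},{"rx": 0,"ry": 0,"rz": 0,"x": -0.23,"y": 0,"z": 0,"hand": 0},{"rx": 0,"ry": 0,"rz": 0,"x": -0.23,"y": 0,"z": 0,"hand": 0}])

```text
t: 5.75
tcp_pos: [0.5458, -0.162, 0.207]
orientation: [0.707, 0.707, -0.001, -0.001]
force: [-0.1, -0.0, -2.0]
grip_width: 0.24
gripper_force: 45.0
```

Run:
```python
from h import *
s=monitor.sense();print(s["tcp_pos"],s["orientation"],s["joints"].round(2)); f=grab('wrist','pics/w3.png')
```

```text
[ 0.54581123 -0.16200447  0.20704188] [ 0.70671582  0.70749521 -0.00124575 -0.00131363] [-0.32  0.19  0.63  1.72 -0.12  1.27  0.34]
```

View pics/w3.png

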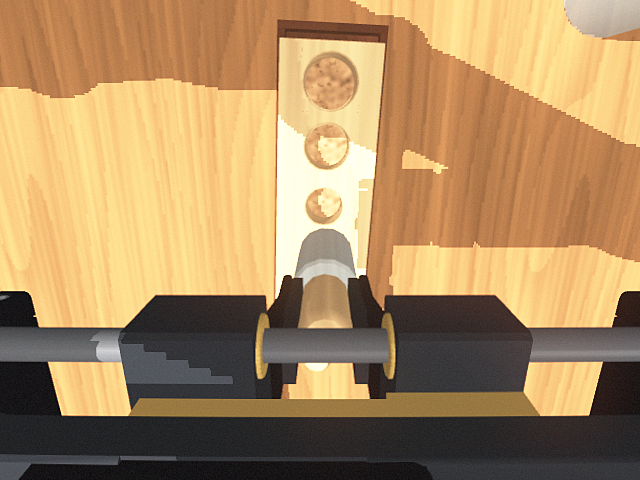

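This view shows the wells at (330,81) for 38 mm, (327,146) for 33 mm and (324,205) for 28 mm. The held tamper's foot is at about (326,235). Next I'll fit the well mouths.

Run:
```python
from h import *
f=load("wrist"); c=f["color"]; g=cv2.cvtColor(c,cv2.COLOR_RGB2GRAY)
cv2.imwrite("pics/c5.png",cv2.resize(c[45:250,275:385,::-1],None,fx=2.9*2,fy=2.9,interpolation=cv2.INTER_CUBIC))
lab=cv2.cvtColor(c,cv2.COLOR_RGB2LAB).astype(int)
for (u0,v0),D in (((330,81),.0395),((327,146),.0345),((324,205),.0295)):
    # radial search on rectified rays: sample in plane z=.06 around guess, find strongest gradient
    P0=plane(f,[[u0,v0]],.06)[0]; X=P0[:2].copy()
    for it in range(3):
        pts=[]
        for a in np.linspace(0,2*np.pi,72,endpoint=False):
            r=np.arange(D/2-.0035,D/2+.0045,.0003)
            W=np.c_[X[0]+r*np.cos(a),X[1]+r*np.sin(a),np.full(len(r),.06)]
            uv=proj(f,W).astype(np.float32)
            s=np.stack([cv2.remap(np.ascontiguousarray(c[...,k]),uv[:,:1],uv[:,1:],cv2.INTER_LINEAR).ravel().astype(float) for k in range(3)],1)
            d=np.abs(s[3:]-s[:-3]).sum(1); i=d.argmax()
            if d[i]>50: pts.append(W[i+1,:2]+.5*(W[1,:2]-W[0,:2]))
        pts=np.array(pts)
        from scipy.optimize import least_squares
        q=least_squares(lambda p:np.hypot(pts[:,0]-p[0],pts[:,1]-p[1])-p[2],[*X,D/2],loss='soft_l1',f_scale=.0004).x; X=q[:2]
    e=np.hypot(pts[:,0]-q[0],pts[:,1]-q[1])-q[2]
    print(q.round(5),"dia",2*q[2].round(5),len(pts),"med|e|",np.median(abs(e)).round(5))
```

```text
[ 0.54916 -0.05649  0.01944] dia 0.03888 72 med|e| 0.00033
[ 0.54572 -0.10246  0.01623] dia 0.03246 70 med|e| 0.00055
[ 0.54433 -0.14836  0.01447] dia 0.02894 62 med|e| 0.00011
```

View pics/c5.png

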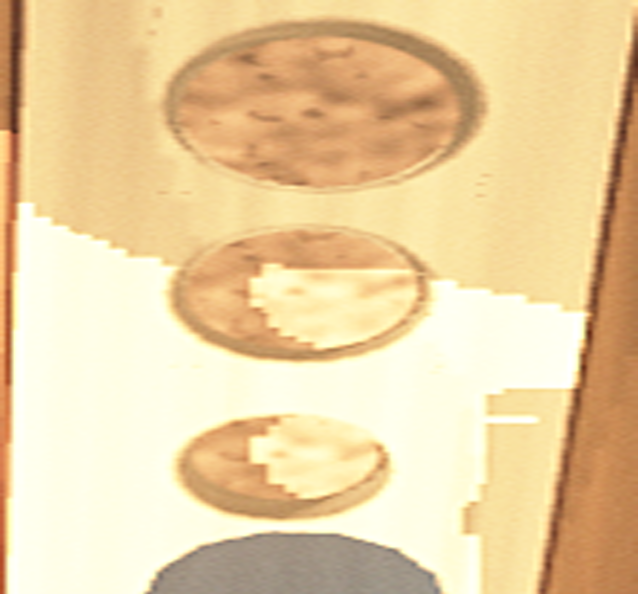

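Run:
```python
from h import *
f=load("wrist")
for l,r,t,b in((303.4,359,51.2,110.5),(304.3,349.5,122.6,169.8),(306,341.9,187.1,224.3)):
    u,v=(l+r)/2,(t+b)/2
    a=plane(f,[[l,v],[r,v],[u,t],[u,b]],.06); print(((a[0]+a[1])/2)[0].round(4),((a[2]+a[3])/2)[1].round(4),"dia",np.linalg.norm(a[1]-a[0]).round(4),np.linalg.norm(a[3]-a[2]).round(4))
# rack long edges at two rows (from crop): left 19->278.3 both, right edge 635,545
g=cv2.cvtColor(f["color"],cv2.COLOR_RGB2GRAY)
for v in (60,100,140,180,220): print(v,g[v,272:284].tolist(),g[v,366:392].tolist())
```

```text
0.5498 -0.0569 dia 0.0398 0.0398
0.5469 -0.1026 dia 0.0339 0.0347
0.5447 -0.1482 dia 0.0281 0.0298
60 [137, 140, 141, 144, 129, 65, 98, 186, 226, 218, 216, 219] [222, 222, 221, 219, 215, 215, 221, 216, 218, 215, 221, 221, 221, 219, 219, 218, 219, 199, 94, 91, 140, 134, 126, 122, 132, 128]
100 [219, 218, 220, 220, 182, 106, 178, 229, 220, 221, 220, 219] [219, 219, 220, 219, 219, 221, 224, 222, 222, 221, 221, 225, 221, 228, 156, 71, 140, 150, 141, 134, 129, 129, 130, 131, 138, 128]
140 [218, 217, 221, 193, 122, 224, 253, 253, 253, 253, 253, 253] [223, 224, 223, 225, 226, 225, 225, 228, 224, 228, 213, 131, 95, 142, 155, 152, 147, 141, 129, 127, 130, 132, 130, 141, 150, 150]
180 [215, 216, 209, 165, 152, 250, 254, 253, 253, 253, 253, 252] [222, 223, 226, 228, 226, 228, 234, 190, 91, 129, 154, 153, 152, 153, 144, 142, 142, 147, 150, 148, 150, 150, 145, 149, 153, 149]
220 [210, 211, 184, 134, 235, 253, 253, 253, 253, 253, 253, 252] [229, 230, 232, 223, 158, 100, 133, 145, 147, 157, 159, 160, 151, 148, 149, 155, 146, 146, 142, 147, 142, 146, 140, 149, 147, 153]
```

The 33 mm well is centred at about (0.5468, -0.1026). After correcting for the camera/TCP offset seen at the grasp, the TCP goal is (0.5461, -0.1031).

Emit:
step_arm(commands=[{"rx": 0,"ry": 0,"rz": 0,"x": 0.1,"y": 0.001,"z": 0,"hand": 0},{"rx": 0,"ry": 0,"rz": 0,"x": 0.2,"y": 0.001,"z": 0,"hand": 0},{"rx": 0,"ry": 0,"rz": 0,"x": 0.236,"y": 0.001,"z": 0.05,"hand": 0},{"rx": 0,"ry": 0,"rz": 0,"x": 0.236,"y": 0.001,"z": 0.15,"hand": 0},{"rx": 0,"ry": 0,"rz": 0,"x": 0.236,"y": 0.001,"z": 0.22,"hand": 0},{"rx": 0,"ry": 0,"rz": 0,"x": 0.236,"y": 0.001,"z": 0.25,"hand": 0},{"rx": 0,"ry": 0,"rz": 0,"x": 0.236,"y": 0.001,"z": 0.25,"hand": 0},{"rx": 0,"ry": 0,"rz": 0,"x": 0.236,"y": 0.001,"z": 0.25,"hand": 0}])

```text
t: 6.6
tcp_pos: [0.546, -0.1058, 0.1452]
orientation: [0.708, 0.707, -0.001, -0.0]
force: [0.4, -0.7, -1.0]
grip_width: 0.233
gripper_force: 45.0
```

Run:
```python
from h import *
goal([.5461,-.1031,.137]); s=monitor.sense();print(s["force"].round(2),s["moment"].round(3),s["joints"].round(2))
```

```text
tcp [ 0.546  -0.1058  0.1452] xyz [0.0107 0.0004 0.0328] rot [-0.0031  0.0022 -0.0017]
[ 0.39 -0.66 -1.01] [-0.104 -0.032 -0.019] [-0.38  0.21  0.59  1.82 -0.12  1.15  0.25]
```

Emit:
step_arm(commands=[{"rx": 0,"ry": 0,"rz": 0,"x": 0.009,"y": 0,"z": 0.01,"hand": 0},{"rx": 0,"ry": 0,"rz": 0,"x": 0.009,"y": 0,"z": 0.018,"hand": 0},{"rx": 0,"ry": 0,"rz": 0,"x": 0.009,"y": 0,"z": 0.024,"hand": 0},{"rx": 0,"ry": 0,"rz": 0,"x": 0.009,"y": 0,"z": 0.028,"hand": 0},{"rx": 0,"ry": 0,"rz": 0,"x": 0.009,"y": 0,"z": 0.028,"hand": 0},{"rx": 0,"ry": 0,"rz": 0,"x": 0.009,"y": 0,"z": 0.028,"hand": 0}])

```text
t: 7.2
tcp_pos: [0.5456, -0.1034, 0.1379]
orientation: [0.708, 0.707, -0.002, -0.001]
force: [-0.4, 0.2, -0.4]
grip_width: 0.237
gripper_force: 45.0
```

Emit:
step_arm(commands=[{"rx": 0,"ry": 0,"rz": 0,"x": 0,"y": 0,"z": 0.004,"hand": 0},{"rx": 0,"ry": 0,"rz": 0,"x": 0,"y": 0,"z": 0.008,"hand": 0},{"rx": 0,"ry": 0,"rz": 0,"x": 0,"y": 0,"z": 0.012,"hand": 0},{"rx": 0,"ry": 0,"rz": 0,"x": 0,"y": 0,"z": 0.012,"hand": 0}])

```text
t: 7.6
tcp_pos: [0.5457, -0.1034, 0.1347]
orientation: [0.708, 0.707, -0.002, -0.0]
force: [-0.5, -0.7, -1.5]
grip_width: 0.242
gripper_force: 45.0
```

Emit:
step_arm(commands=[{"rx": 0,"ry": 0,"rz": 0,"x": 0,"y": 0,"z": 0.004,"hand": 0},{"rx": 0,"ry": 0,"rz": 0,"x": 0,"y": 0,"z": 0.008,"hand": 0},{"rx": 0,"ry": 0,"rz": 0,"x": 0,"y": 0,"z": 0.012,"hand": 0},{"rx": 0,"ry": 0,"rz": 0,"x": 0,"y": 0,"z": 0.012,"hand": 0}])

```text
t: 8.0
tcp_pos: [0.5457, -0.1034, 0.1318]
orientation: [0.708, 0.707, -0.002, -0.0]
force: [0.8, 0.2, -0.9]
grip_width: 0.238
gripper_force: 45.0
```

Emit:
step_arm(commands=[{"rx": 0,"ry": 0,"rz": 0,"x": 0,"y": 0,"z": 0.006,"hand": 0},{"rx": 0,"ry": 0,"rz": 0,"x": 0,"y": 0,"z": 0.012,"hand": 0},{"rx": 0,"ry": 0,"rz": 0,"x": 0,"y": 0,"z": 0.018,"hand": 0},{"rx": 0,"ry": 0,"rz": 0,"x": 0,"y": 0,"z": 0.024,"hand": 0},{"rx": 0,"ry": 0,"rz": 0,"x": 0,"y": 0,"z": 0.03,"hand": 0},{"rx": 0,"ry": 0,"rz": 0,"x": 0,"y": 0,"z": 0.036,"hand": 0},{"rx": 0,"ry": 0,"rz": 0,"x": 0,"y": 0,"z": 0.042,"hand": 0},{"rx": 0,"ry": 0,"rz": 0,"x": 0,"y": 0,"z": 0.042,"hand": 0}])

```text
t: 8.8
tcp_pos: [0.5457, -0.1034, 0.1211]
orientation: [0.708, 0.707, -0.002, -0.0]
force: [2.3, 0.7, -1.8]
grip_width: 0.236
gripper_force: 45.0
```

Run:
```python
from h import *
s=monitor.sense();print(s["tcp_pos"].round(4),s["force"].round(2),s["moment"].round(3))
```

```text
[ 0.5457 -0.1034  0.1211] [ 2.26  0.75 -1.83] [-0.093 -0.412 -0.038]
```

Emit:
step_arm(commands=[{"rx": 0,"ry": 0,"rz": 0,"x": 0,"y": 0.002,"z": 0.004,"hand": 0},{"rx": 0,"ry": 0,"rz": 0,"x": 0,"y": 0.002,"z": 0.008,"hand": 0},{"rx": 0,"ry": 0,"rz": 0,"x": 0,"y": 0.002,"z": 0.012,"hand": 0},{"rx": 0,"ry": 0,"rz": 0,"x": 0,"y": 0.002,"z": 0.016,"hand": 0},{"rx": 0,"ry": 0,"rz": 0,"x": 0,"y": 0.002,"z": 0.02,"hand": 0}])

```text
t: 9.3
tcp_pos: [0.5461, -0.1035, 0.1169]
orientation: [0.708, 0.707, -0.002, -0.001]
force: [-1.4, 0.1, 5.7]
grip_width: 0.237
gripper_force: 45.0
```

Emit:
step_arm(commands=[{"rx": 0,"ry": 0,"rz": 0,"x": 0,"y": 0,"z": 0.004,"hand": 0},{"rx": 0,"ry": 0,"rz": 0,"x": 0,"y": 0,"z": 0.008,"hand": 0},{"rx": 0,"ry": 0,"rz": 0,"x": 0,"y": 0,"z": 0.012,"hand": 0},{"rx": 0,"ry": 0,"rz": 0,"x": 0,"y": 0,"z": 0.012,"hand": 0}])

```text
t: 9.7
tcp_pos: [0.546, -0.1035, 0.114]
orientation: [0.708, 0.707, -0.002, -0.001]
force: [-2.3, 0.3, 5.0]
grip_width: 0.237
gripper_force: 45.0
```

Emit:
step_arm(commands=[{"rx": 0,"ry": 0,"rz": 0,"x": 0,"y": -0.001,"z": 0.004,"hand": 0},{"rx": 0,"ry": 0,"rz": 0,"x": 0,"y": -0.001,"z": 0.008,"hand": 0},{"rx": 0,"ry": 0,"rz": 0,"x": 0,"y": -0.001,"z": 0.012,"hand": 0},{"rx": 0,"ry": 0,"rz": 0,"x": 0,"y": -0.001,"z": 0.016,"hand": 0},{"rx": 0,"ry": 0,"rz": 0,"x": 0,"y": -0.001,"z": 0.02,"hand": 0},{"rx": 0,"ry": 0,"rz": 0,"x": 0,"y": -0.001,"z": 0.024,"hand": 0},{"rx": 0,"ry": 0,"rz": 0,"x": 0,"y": -0.001,"z": 0.028,"hand": 0},{"rx": 0,"ry": 0,"rz": 0,"x": 0,"y": -0.001,"z": 0.032,"hand": 0},{"rx": 0,"ry": 0,"rz": 0,"x": 0,"y": -0.001,"z": 0.032,"hand": 0}])

```text
t: 10.6
tcp_pos: [0.546, -0.1035, 0.106]
orientation: [0.708, 0.707, -0.001, -0.0]
force: [-1.4, -0.8, 5.1]
grip_width: 0.237
gripper_force: 45.0
```

Emit:
step_arm(commands=[{"rx": 0,"ry": 0,"rz": 0,"x": 0,"y": 0,"z": 0.004,"hand": 0},{"rx": 0,"ry": 0,"rz": 0,"x": 0,"y": 0,"z": 0.008,"hand": 0},{"rx": 0,"ry": 0,"rz": 0,"x": 0,"y": 0,"z": 0.012,"hand": 0},{"rx": 0,"ry": 0,"rz": 0,"x": 0,"y": 0,"z": 0.012,"hand": 0}])

```text
t: 11.0
tcp_pos: [0.546, -0.1034, 0.1028]
orientation: [0.708, 0.707, -0.001, -0.0]
force: [-0.0, 0.2, 5.6]
grip_width: 0.243
gripper_force: 45.0
```

Emit:
step_arm(commands=[{"rx": 0,"ry": 0,"rz": 0,"x": 0,"y": 0,"z": 0.003,"hand": 0},{"rx": 0,"ry": 0,"rz": 0,"x": 0,"y": 0,"z": 0.006,"hand": 0},{"rx": 0,"ry": 0,"rz": 0,"x": 0,"y": 0,"z": 0.006,"hand": 0}])

```text
t: 11.3
tcp_pos: [0.546, -0.1035, 0.1013]
orientation: [0.708, 0.707, -0.001, -0.0]
force: [-0.5, -0.0, 5.1]
grip_width: 0.238
gripper_force: 45.0
```

Emit:
step_arm(commands=[{"rx": 0,"ry": 0,"rz": 0,"x": 0,"y": 0,"z": 0.003,"hand": 0},{"rx": 0,"ry": 0,"rz": 0,"x": 0,"y": 0,"z": 0.003,"hand": 0}])

```text
t: 11.5
tcp_pos: [0.5461, -0.1035, 0.101]
orientation: [0.708, 0.707, -0.001, -0.0]
force: [-1.8, 0.5, 9.0]
grip_width: 0.241
gripper_force: 45.0
```

Emit:
step_arm(commands=[{"rx": 0,"ry": 0,"rz": 0,"x": 0,"y": 0,"z": 0.002,"hand": 0},{"rx": 0,"ry": 0,"rz": 0,"x": 0,"y": 0,"z": 0.002,"hand": 0}])

```text
t: 11.7
tcp_pos: [0.5462, -0.1036, 0.101]
orientation: [0.708, 0.707, -0.001, -0.0]
force: [-2.4, 1.4, 10.0]
grip_width: 0.237
gripper_force: 45.0
```

Emit:
step_arm(commands=[{"rx": 0,"ry": 0,"rz": 0,"x": 0,"y": 0,"z": 0.003,"hand": 0},{"rx": 0,"ry": 0,"rz": 0,"x": 0,"y": 0,"z": 0.003,"hand": 0}])

```text
t: 11.9
tcp_pos: [0.5463, -0.1036, 0.1009]
orientation: [0.708, 0.707, -0.001, -0.0]
force: [-4.1, 2.0, 15.7]
grip_width: 0.234
gripper_force: 45.0
```

Emit:
step_arm(commands=[{"rx": 0,"ry": 0,"rz": 0,"x": 0,"y": 0,"z": 0.003,"hand": 0},{"rx": 0,"ry": 0,"rz": 0,"x": 0,"y": 0,"z": 0.003,"hand": 0}])

```text
t: 12.1
tcp_pos: [0.5464, -0.1036, 0.1009]
orientation: [0.708, 0.707, -0.001, -0.0]
force: [-5.8, 0.7, 19.8]
grip_width: 0.241
gripper_force: 45.0
```

The tamper has hit a firm stop at TCP z 0.1009 with 20 N, about 16 mm past where the cork was first felt. I'll relax, then release.

Emit:
step_arm(commands=[{"rx": 0,"ry": 0,"rz": 0,"x": 0,"y": -0.001,"z": -0.008,"hand": 0},{"rx": 0,"ry": 0,"rz": 0,"x": 0,"y": -0.001,"z": -0.008,"hand": 0},{"rx": 0,"ry": 0,"rz": 0,"x": 0,"y": -0.001,"z": -0.008,"hand": 0.3},{"rx": 0,"ry": 0,"rz": 0,"x": 0,"y": -0.001,"z": -0.008,"hand": 0.4},{"rx": 0,"ry": 0,"rz": 0,"x": 0,"y": -0.001,"z": -0.008,"hand": 0.5},{"rx": 0,"ry": 0,"rz": 0,"x": 0,"y": -0.001,"z": -0.008,"hand": 0.55},{"rx": 0,"ry": 0,"rz": 0,"x": 0,"y": -0.001,"z": -0.008,"hand": 0.55}])

```text
t: 12.8
tcp_pos: [0.5453, -0.1034, 0.0997]
orientation: [0.708, 0.707, -0.002, -0.001]
force: [0.2, 0.5, -0.2]
grip_width: 0.523
gripper_force: 0.0
```

Emit:
step_arm(commands=[{"rx": 0,"ry": 0,"rz": 0,"x": 0,"y": 0,"z": -0.03,"hand": 0.55},{"rx": 0,"ry": 0,"rz": 0,"x": 0,"y": 0,"z": -0.08,"hand": 0.55},{"rx": 0,"ry": 0,"rz": 0,"x": 0,"y": 0,"z": -0.15,"hand": 0.55},{"rx": 0,"ry": 0,"rz": 0,"x": -0.1,"y": 0,"z": -0.3,"hand": 0.55},{"rx": 0,"ry": 0,"rz": 0,"x": -0.24,"y": 0,"z": -0.42,"hand": 0.55},{"rx": 0,"ry": 0,"rz": 0,"x": -0.24,"y": 0,"z": -0.42,"hand": 0.55},{"rx": 0,"ry": 0,"rz": 0,"x": -0.24,"y": 0,"z": -0.42,"hand": 0.55}])

```text
t: 13.5
tcp_pos: [0.5462, -0.1644, 0.207]
orientation: [0.708, 0.706, -0.001, 0.0]
force: [-0.9, 0.3, -1.9]
grip_width: 0.553
gripper_force: 0.0
```

Run:
```python
from h import *
s=monitor.sense();print(s["tcp_pos"].round(4),s["force"].round(2)); f=grab('wrist'); g=grab('scene')
# predicted handle top / shoulder of a home tamper
print(proj(f,[[.5468,-.1026,.119],[.5468,-.1026,.079]]),proj(g,[[.5468,-.1026,.119],[.5468,-.1026,.079],[.5468,-.1026,.06]]))
a=f["color"][:480,240:440]; b=cv2.resize(g["color"][160:260,190:320],None,fx=4,fy=4,interpolation=cv2.INTER_CUBIC)
b=cv2.copyMakeBorder(b,0,80,0,0,cv2.BORDER_CONSTANT)
cv2.imwrite("pics/c6.png",np.hstack([a,b])[:,:,::-1])
```

```text
[ 0.5462 -0.1644  0.207 ] [-0.89  0.33 -1.86]
[[325.28708312 149.58832555]
 [325.20933321 144.79202077]] [[270.65797326 191.46299476]
 [271.83040325 204.83667671]
 [272.36570716 210.9278456 ]]
```

View pics/c6.png

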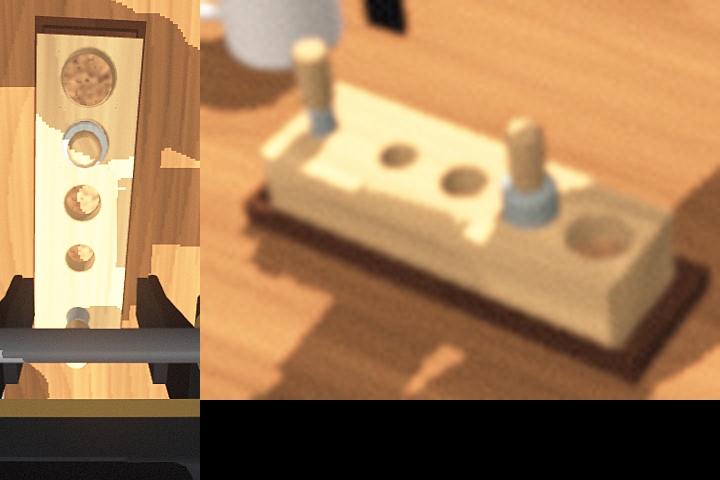

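The final crop shows the tamper upright in the 33 mm well. Its handle top is at scene (271.5,191.5), which matches the prediction for a fully home tamper (270.7,191.5), and nothing else has moved. Handing in.

```bash
python3 -c "
from h import *
print(ctrl.job_done())"
```

```text
the job is handed in; nothing more can be done
None
```

The 33 mm tamper from the mat is in its matching well, pushed down to a firm stop (about 20 N at most on the readings) and released standing; the job is handed in at about 13.6 s, but no verdict came back.

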